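# Find the gritty tray swivel by feel and box it for repair

## Task

One of the three tray swivels in the wooden rack has a gritty bearing: give the disc of each a quarter turn or more by its pins, gently and with all of them in the rack, leave them turned, and feel which one drags. Then lift that one out and set it gently upright on the floor of the open wooden box for repair; leave the two sound ones in their recesses and the tea things undisturbed.

Things in the scene. Friction and masses are not known exactly. Their poses are not given: they have to be found in the camera images.
- rack: fixed wooden rack, 100 x 345 x 16 mm, on the bench; origin at the centre of its underside, x across, y along it, z up. Three square recesses 74 x 74 mm, 10 mm deep (floor 6 mm above the bench) lie in a row at y = -115, 0 and +115 mm. In each stands one of three steel tray swivels of equal look, 0.5 kg, square with the rack to 2 mm.
- nest0 (a point): point on the axis of the swivel standing at y = -115 mm of the rack, 36 mm above its underside and 42 mm above the bench (a fixed point of the rack, good to about 2 mm; it does not follow the swivel); axes of the rack. Each swivel is 72 mm tall: a square foot 70 x 70 x 14 mm; on it, on an upright bearing, a disc 72 mm across (16 to 22 mm up).
- nest1 (a point): point on the axis of the swivel standing in the middle of the rack, 36 mm above its underside and 42 mm above the bench (a fixed point of the rack, good to about 2 mm; it does not follow the swivel); axes of the rack. On the disc of each swivel: a central round spigot to lift it by, 16 mm thick, from 22 to 72 mm above the underside, and two upright pins to turn it by.
- nest2 (a point): point on the axis of the swivel standing at y = +115 mm of the rack, 36 mm above its underside and 42 mm above the bench (a fixed point of the rack, good to about 2 mm; it does not follow the swivel); axes of the rack. The two pins, 8 mm thick, 22 to 42 mm above the underside, stand 30 mm from the axis.
- rack_end (a point): point at the +y end of the rack, on its top; axes of the rack. How the swivels run: no stops; at the start their pins lie within 0.3 rad of the rack's +y and -y directions. The gritty one needs about 3 N of a fingertip on its pin to keep turning, the sound ones under 0.6 N; all stay where left. The gritty one may be in any recess.
- box: wooden repair box, fixed, 130 x 130 x 60 mm outside, walls and floor 8 mm, open above; origin at the centre of its underside. Its hinged lid on the +x side leans back open, clear of the mouth.
- box_in (a point): centre of the inner floor of the wooden box (114 x 114 mm), 8 mm above the bench; axes of the box, z up.
- glass_c: ribbed green glass, 56 mm wide, 85 mm tall, on the bench beyond the rack; a bystander to leave alone
- grease_tin: small round tin, 56 mm wide, 42 mm tall, on the bench on the robot's side of the box; a bystander to leave alone
- brush: hand brush lying on the bench beyond the box; a bystander to leave alone
Mind the look-alikes: they are no part of the job. What is shaped like the box but green or orange is not meant.

How it is judged (in metres and radians):
On the way, in this order (a step that is already met when the one before it is completed fails the run):
1. all three discs stand turned by a quarter turn or more (angle beyond 1.2 rad either way), all swivels still in the rack ((value of joint spin_sound1 above 1.2 rad or value of joint spin_sound1 below -1.2 rad) and (value of joint spin_gritty above 1.2 rad or value of joint spin_gritty below -1.2 rad) and (value of joint spin_sound2 above 1.2 rad or value of joint spin_sound2 below -1.2 rad) and z of each of swivel_sound1_mid, swivel_gritty_mid, swivel_sound2_mid in the frame of rack below 0.05 m), for 0.2 s.
2. the gritty swivel is lifted out of the rack (z of swivel_gritty_mid in the frame of rack above 0.062 m), for 0.1 s.
At the end, for the whole second after the job is handed in: The gritty swivel stands upright (within 0.1 rad) and at rest on the floor of the wooden box, its axis within 30 mm of the box's centre lines and its foot within 5 mm of the floor; the two sound swivels stand upright in their recesses, within 15 mm of where they began and not raised over 5 mm (x of swivel_gritty_mid in the frame of box_in between -0.03 and 0.03 m and y of swivel_gritty_mid in the frame of box_in between -0.03 and 0.03 m and z of swivel_gritty_mid in the frame of box_in below 0.041 m and angle between each of swivel_gritty_mid, swivel_sound1_mid, swivel_sound2_mid's own z axis and vertical below 0.1 rad and z of each of swivel_sound1_mid, swivel_sound2_mid in the frame of rack below 0.047 m and distance of each of swivel_sound1_mid, swivel_sound2_mid from where it was at the start of the episode below 0.015 m); the robot touches nothing.
It fails at once if a swivel is pressed or pushed against the rack with more than 20 N (contact force between any of swivel_sound1, swivel_gritty, swivel_sound2 and rack above 20 N).
It fails at once if a sound swivel is lifted out of its recess (z of any of swivel_sound1_mid, swivel_sound2_mid in the frame of rack above 0.062 m).
It fails at once if the gritty swivel is dropped or pressed hard into the box (over 60 N) (contact force between swivel_gritty and box above 60 N).
It fails at once if a tea thing, the tin or the brush is shifted by more than 30 mm (distance of any of teapot, glass_a, glass_b, glass_c, sugar_bowl, grease_tin, brush from where it was at the start of the episode above 0.03 m).
It also fails if it takes over 72 s, if anything falls off the work surface, if the arm or the gripper's body presses on something with over 40 N, if the wrist force passes 120 N, or if a joint passes its speed limit or range.

## Robot

A 6-joint arm with a two-finger parallel gripper is mounted at the origin on the work surface. World frame = base frame: x ahead of the robot, y to its left, z up, the work surface at z = 0. Lengths are in mm, angles in rad, forces in N, time in s.
With the tool pointing down it reaches from about 275 to 750 mm from the base axis. Payload 10.2 kg.
Tool frame: the origin (TCP) lies at the very end of the fingers, on their centre line; the grasp point (between the pads) lies 19 mm behind it; z points along the fingers, y is the line along which they close (so a half turn about z gives the same grasp; the last joint's range is limited). The gripper opens to 85 mm and grips with 20 to 120 N. Pads are 22 mm wide; open, the fingers measure 114 mm over their backs; the gripper's body (76 mm by 85 mm) begins 54 mm behind the grasp point. The pads swing forward as they close: fully open they stand 13 mm farther back than shut.
Start: joints at [0.895, 0.313, 1.498, -0, 1.331, -0.223], TCP at [229.693, 472.094, 231.294] pointing down, gripper open.
Joint ranges: [-2.94, 2.94], [-0.97, 2.17], [0.19, 2.56], [-1.23, 4.37], [0.02, 3.11], [-2.88, 2.88]. Speed limits (rad/s): [2.39, 2.39, 3.01, 3.14, 3.14, 3.14].

## Interface

Orientations are given as a unit quaternion [w, x, y, z].
In Python, from rig import ctrl, vision gives the robot as it stands. The module is installed in compiled form; this text tells all that it offers.
- The arm moves only by the tool play_rows, never from a script. Its arguments are lists of equal length, an entry for each row: "translation": the shift along the tool's x, y, z in m, a list of three; "rotation": the turn, a rotation vector about the tool's x, y, z in rad, a list of three; "gripper": the gripper's target within -1 to 1 (shut at 1, half-way at 0, fully open at -1). A call has 1 to 10 rows; each row is the pose to reach, as a shift and turn from the pose commanded when the call began, along the tool's axes at that moment; what a row does not reach only later rows make up. A row lasts 1/8 s, in which the tool goes at most 62.5 mm and 10.7 degrees, less where a joint would pass 70% of its speed; a pose out of reach is approached as far as the arm can. A call with a gripper value outside its range is refused whole. The fingers move at their own pace and stop on an object; "force" is the grip in N (left out, the last holds). Time passes only in rows, so rows that repeat a pose let the fingers close. It gives the time, the measured TCP pose, the force, the opening and the grip force at its end, in the units of the state.
- ctrl.sense(): the state, without advancing time (a new reading comes with each control period).
- vision.capture(name): name is "side" or "top"; returns a dict with "pixels" (480x640x3 uint8, red, green, blue), "vfov" (degrees; the focal length in pixels is half the picture's height over the tangent of half this angle, whatever the lens; pixels are square), "cx", "cy" (the principal point, pixels), "k1" (the pictures are not rectified: a ray, as slopes to the right and down, at radius r is drawn at 1 + k1 r^2 times it, then the intrinsics apply), "rvec" (rotation vector, rad) and "tvec" (3), from world to camera coordinates, as OpenCV has them. Camera axes: x right, y down, z forward; pixel columns grow to the right and rows downward; lengths in mm; the calibration is good to about 2 mm. A picture is of the moment at which its call begins. There is no depth.
- ctrl.finish_job(): hands the job in; it is judged then, once.
The state is a dict: "time_s": time; "joints": joint angles; "dq": joint speeds; "tau": joint torques, N m; "eef_pos": TCP position; "ee_rot": TCP orientation; "force": force on the tool from outside, world axes, zero at the start; "wrist_torque": the same for the moment, N m; "grip_width": opening from 0.0 (shut) to 1.0 (fully open); "grip_force": force on a finger pad.
Only numpy, scipy, OpenCV 4.12 (cv2) and the standard library are available. Lean on these libraries where they do the work, as an engineer would, in place of code of your own. Each camera call takes 0.05 s, during which the arm holds its last target. There are 200 camera calls.

## Working session

There is one attempt and no reset: what is moved stays moved. The work goes in short steps, Python scripts to look and compute and a tool call to move; the robot and the scene stay as the last step left them, time stands still between calls to the robot, and variables do not carry over. Pictures are saved under pics/ and viewed, at most 10 in all, crops included, and the job is handed in when it is done.

Besides the shell and the picture viewer there is one more tool, called after "Request:" as name(argument=value, ...), one argument or row to a line, values as JSON. play_rows: Moves the arm, as the interface text tells. Its arguments: {"type":"object","properties":{"translation":{"type":"array"},"rotation":{"type":"array"},"gripper":{"type":"array"},"force":{"type":"number"}},"required":["translation","rotation","gripper"]}

```bash
mkdir -p pics; cat > h.py <<'E'
import numpy as np, cv2
from rig import ctrl, vision
def cap(n,f=None):
    c=vision.capture(n)
    if f: cv2.imwrite('pics/'+f,c['pixels'][:,:,::-1])
    return c
def cam(c):
    f=240/np.tan(np.radians(c['vfov'])/2); R=cv2.Rodrigues(np.array(c['rvec'],float))[0]; return f,R,np.array(c['tvec'],float)
def ray(c,u,v):
    f,R,t=cam(c); d=np.array([(u-c['cx'])/f,(v-c['cy'])/f]); s=d.copy()
    for _ in range(30): s=d/(1+c['k1']*(s@s))
    return -R.T@t, R.T@np.array([s[0],s[1],1])
def at(c,u,v,z):
    o,d=ray(c,u,v); return (o+d*(z-o[2])/d[2]).round(1)
def proj(c,p):
    f,R,t=cam(c); q=R@np.array(p,float)+t; s=q[:2]/q[2]; s=s*(1+c['k1']*(s@s)); return f*s+np.array([c['cx'],c['cy']])
E
python3 - <<'E'
from h import *
for n in('top','side'):
    c=cap(n,n+'0.png'); print({k:v for k,v in c.items() if k!='pixels'})
print(ctrl.sense())
E
```

```text
{'vfov': 53.84529720010458, 'cx': 322.07618579446705, 'cy': 241.64319536251068, 'k1': 0.04188146305489278, 'rvec': array([ 2.14197756, -2.1612503 ,  0.14542802]), 'tvec': array([-1.08310205e-01,  5.49216001e+02,  1.15027364e+03])}
{'vfov': 56.471818752375476, 'cx': 321.09991570232035, 'cy': 249.42823534565704, 'k1': -0.020893915764386223, 'rvec': array([ 1.96050898, -0.8533964 ,  0.46083851]), 'tvec': array([-389.60169786,  278.83165699,  544.39873169])}
{'time_s': 0.1, 'joints': array([ 8.94593349e-01,  3.13404279e-01,  1.49832991e+00, -1.28217386e-05,
        1.33099039e+00, -2.23444964e-01]), 'dq': array([-0.00203767, -0.00291067, -0.00307133,  0.00135667, -0.00036872,
       -0.0009234 ]), 'tau': array([ 4.06165025e-03, -4.12901008e+01, -2.60141051e+01, -9.33988349e-05,
        3.04669498e-03,  2.47506813e-05]), 'eef_pos': array([229.55628841, 471.91324393, 230.79880812]), 'ee_rot': array([-2.40477736e-04,  2.24448874e-01,  9.74485702e-01, -5.12370849e-04]), 'force': array([-0.12608228, -0.48139682,  0.48568274]), 'wrist_torque': array([-0.08977733,  0.05758867, -0.00482118]), 'grip_force': 0.0, 'grip_width': 1.0022740919011524}
```

View pics/top0.png

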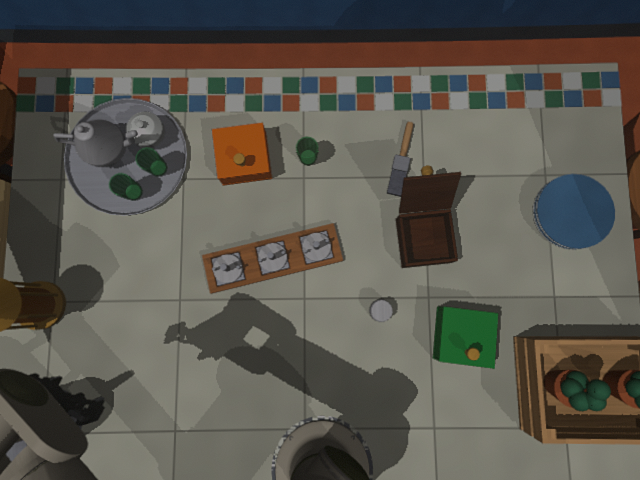

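View pics/side0.png

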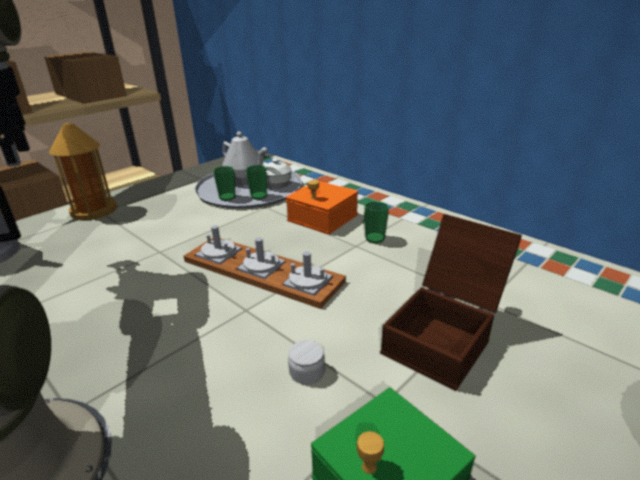

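The top picture shows the rack at about (205–343, 225–292), with swivels near (227,267), (272,257) and (317,245). The wooden box's mouth is near (428,238), and the tin is at (381,310). Next I enlarge the rack and box.

```bash
python3 - <<'E'
from h import *
im=cv2.imread('pics/top0.png')
a=cv2.resize(im[215:300,195:355],None,fx=5,fy=5,interpolation=cv2.INTER_CUBIC)
cv2.imwrite('pics/c1.png',a)
cv2.imwrite('pics/c2.png',cv2.resize(im[165:275,385:475],None,fx=5,fy=5,interpolation=cv2.INTER_CUBIC))
E
```

```text
(no output)
```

View pics/c1.png

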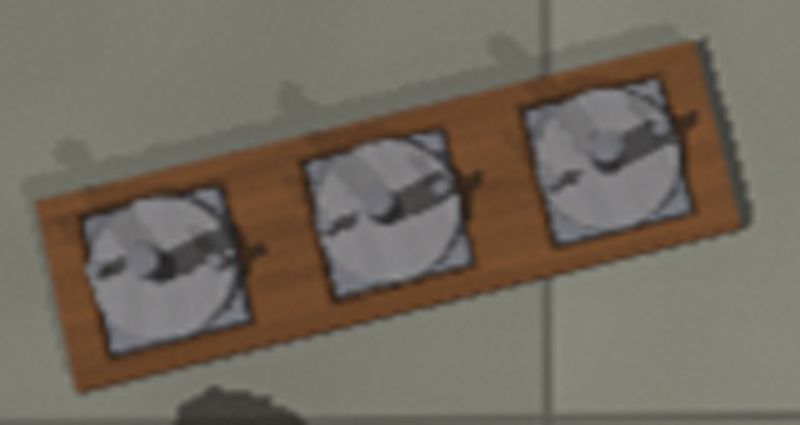

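View pics/c2.png

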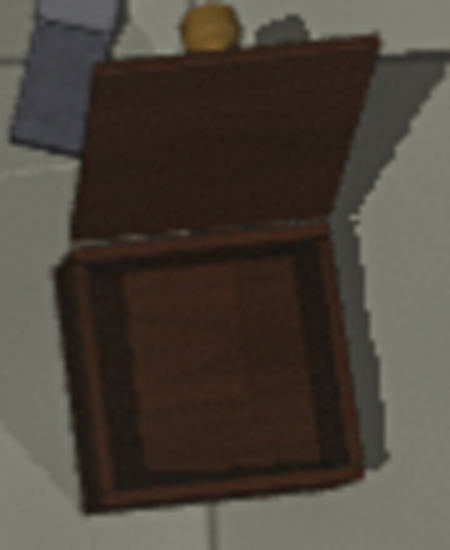

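The crops show the rack's top corners at (37,203), (700,40), (745,225) and (78,392). The pins lie roughly along the rack. The box rim's corners are about (72,255), (328,230), (362,475) and (90,508).

```bash
python3 - <<'E'
from h import *
c=cap('top'); 
P=lambda L,ox,oy,z:np.array([at(c,ox+(u+.5)/5-.5,oy+(v+.5)/5-.5,z) for u,v in L])
r=P([(37,203),(700,40),(745,225),(78,392)],195,215,16); print('rack',r)
ctr=r.mean(0); d=(r[0]+r[3]-r[1]-r[2])[:2]; print(ctr,np.linalg.norm(d)/2,np.linalg.norm(r[0]-r[3])); d/=np.linalg.norm(d); print('ydir',d,np.degrees(np.arctan2(d[1],d[0])))
for k in(-115,0,115): print(k,ctr[:2]+k*d)
print('spigot tops',P([(143,252),(377,195),(606,143)],195,215,78))
print('foot c',P([(166,269),(387,213),(608,161)],195,215,20))
print('pins',P([(103,268),(225,258),(338,222),(440,184),(565,178),(660,127)],195,215,48))
b=P([(72,255),(328,230),(362,475),(90,508)],385,165,60); print('box',b,b.mean(0))
f=P([(122,270),(293,258),(318,458),(148,470)],385,165,8);print('floor',f,f.mean(0))
s=ctrl.sense();from scipy.spatial.transform import Rotation as R
w=s['ee_rot'];print(R.from_quat([w[1],w[2],w[3],w[0]]).as_matrix().round(3))
E
```

```text
rack [[520.  300.4  16. ]
 [601.2 -37.7  16. ]
 [505.5 -59.4  16. ]
 [424.3 277.3  16. ]]
[512.75 120.15  16.  ] 347.03342778470204 98.44846367516355
ydir [-0.23398322  0.97224063] 103.53169485116416
-115 [539.65807067   8.34232704]
0 [512.75 120.15]
115 [485.84192933 231.95767296]
spigot tops [[489.1 233.2  78. ]
 [515.6 121.1  78. ]
 [540.   10.2  78. ]]
foot c [[485.5 233.6  20. ]
 [512.8 122.3  20. ]
 [538.4  10.   20. ]]
pins [[484.  259.   48. ]
 [488.4 199.1  48. ]
 [505.7 143.6  48. ]
 [524.2  93.2  48. ]
 [526.6  31.1  48. ]
 [551.7 -16.3  48. ]]
box [[ 609.5 -196.3   60. ]
 [ 620.8 -323.1   60. ]
 [ 498.9 -334.1   60. ]
 [ 483.8 -201.2   60. ]] [ 553.25  -263.675   60.   ]
floor [[ 611.3 -230.5    8. ]
 [ 616.7 -318.8    8. ]
 [ 512.7 -327.     8. ]
 [ 507.3 -240.3    8. ]] [ 562.   -279.15    8.  ]
[[-0.899  0.437 -0.001]
 [ 0.437  0.899 -0.001]
 [ 0.    -0.001 -1.   ]]
```

```bash
cat >> h.py <<'E'
def go(x,y,z,phi):
    from scipy.spatial.transform import Rotation as R
    s=ctrl.sense(); w=s['ee_rot']; M=R.from_quat([w[1],w[2],w[3],w[0]]).as_matrix()
    a=np.degrees(np.arctan2(M[1,1],M[0,1]))
    print('t',round(s['time_s'],2),'pos',s['eef_pos'].round(1),'phi',a.round(1),'q6',np.degrees(s['joints'][5]).round(0),'F',s['force'].round(2),'T',s['wrist_torque'].round(3),'tau6',s['tau'][5].round(3),'w',round(s['grip_width']*85,1))
    print('shift',(M.T@(np.array([x,y,z])-s['eef_pos'])/1000).round(4),'rotz',np.radians(-(phi-a)).round(3))
E
python3 -c "
from h import *
go(487,232.5,120,50)"
```

```text
t 0.15 pos [229.6 471.9 230.9] phi 64.1 q6 -13.0 F [0.08 0.45 0.6 ] T [ 0.038  0.009 -0.033] tau6 0.0 w 85.3
shift [-0.3363 -0.1026  0.1109] rotz 0.245
```

Request:
play_rows(
  translation=[
    [-0.06, -0.02, 0.02],
    [-0.12, -0.04, 0.04],
    [-0.17, -0.05, 0.055],
    [-0.22, -0.07, 0.075],
    [-0.27, -0.085, 0.09],
    [-0.31, -0.095, 0.105],
    [-0.336, -0.103, 0.111],
    [-0.336, -0.103, 0.111],
    [-0.336, -0.103, 0.111],
  ],
  rotation=[
    [0, 0, 0.04],
    [0, 0, 0.08],
    [0, 0, 0.12],
    [0, 0, 0.16],
    [0, 0, 0.2],
    [0, 0, 0.23],
    [0, 0, 0.245],
    [0, 0, 0.245],
    [0, 0, 0.245],
  ],
  gripper=[-0.08, -0.08, -0.08, -0.08, -0.08, -0.08, -0.08, -0.08, -0.08],
  force=40,
)

```text
time_s: 1.27
eef_pos: [486.2, 233.0, 120.3]
ee_rot: [-0.0, 0.342, 0.94, -0.0]
force: [0.2, 0.3, 0.3]
grip_width: 0.538
grip_force: 0.0
```

```bash
python3 - <<'E'
from h import *
go(487,232.5,33,50)
a=cap('top'); b=cap('side')
A=cv2.resize(a['pixels'][200:300,195:355],(640,400),interpolation=cv2.INTER_CUBIC)
B=cv2.resize(b['pixels'][170:310,170:394],(640,400),interpolation=cv2.INTER_CUBIC)
cv2.imwrite('pics/d.png',np.vstack([A[:300],B[:300]])[:,:,::-1])
E
```

```text
t 1.27 pos [486.2 233.  120.3] phi 50.1 q6 -37.0 F [0.2  0.29 0.27] T [ 0.019  0.028 -0.048] tau6 -0.005 w 45.8
shift [-0.0009  0.0002  0.0873] rotz 0.001
```

View pics/d.png

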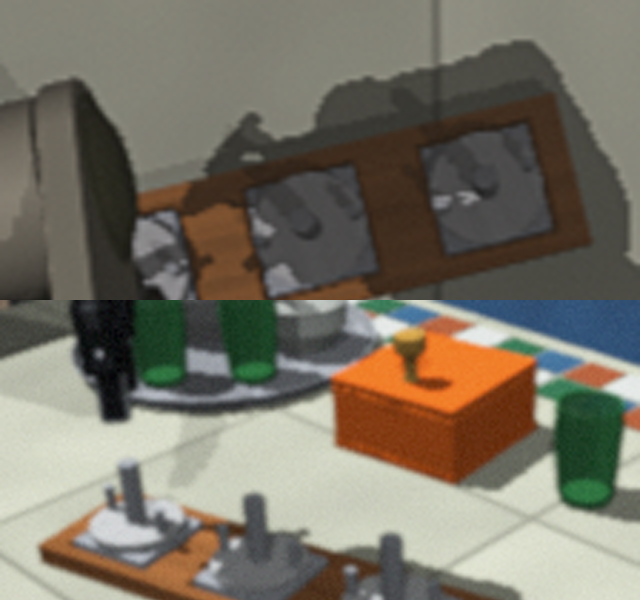

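The side view shows N2's spigot top at about (128,463) in the montage and its pins at (110,488) and (172,522). The fingers are poised above. I check both against the projection of my estimates.

```bash
python3 - <<'E'
from h import *
b=cap('side')
k=640/224
def m(u,v): return 170+u/k,170+(v-300)/k
for n,(u,v),z in(('s2',(128,463),78),('s1',(254,497),78),('s0',(391,538),78),('p2a',(110,488),48),('p2b',(172,522),48),('p1a',(224,527),48),('p1b',(300,550),48),('p0a',(350,570),48)): print(n,at(b,*m(u,v),z))
E
```

```text
s2 [480.3 225.2  78. ]
s1 [509.1 115.5  78. ]
s0 [533.6   4.9  78. ]
p2a [477.9 252.7  48. ]
p2b [478.5 175.2  48. ]
p1a [499.2 141.3  48. ]
p1b [514.7  76.8  48. ]
p0a [520.2  32.1  48. ]
```

Request:
play_rows(
  translation=[
    [0, 0, 0.03],
    [0, 0, 0.06],
    [0, 0, 0.075],
    [0, 0, 0.084],
    [0, 0, 0.087],
    [0, 0, 0.087],
  ],
  rotation=[
    [0, 0, 0],
    [0, 0, 0],
    [0, 0, 0],
    [0, 0, 0],
    [0, 0, 0],
    [0, 0, 0],
  ],
  gripper=[-0.08, -0.08, -0.08, -0.08, -0.08, -0.08],
)

```text
time_s: 2.17
eef_pos: [487.1, 232.6, 33.8]
ee_rot: [0.0, 0.342, 0.94, 0.0]
force: [-0.6, 0.5, 0.2]
grip_width: 0.543
grip_force: 0.0
```

```bash
python3 -c "
from h import *
go(486,232,33,162)"
```

```text
t 2.17 pos [487.1 232.6  33.8] phi 50.0 q6 -37.0 F [-0.64  0.51  0.24] T [ 0.01  -0.027 -0.004] tau6 0.0 w 46.2
shift [ 0.0004 -0.0012  0.0008] rotz -1.954
```

Request:
play_rows(
  translation=[
    [0, 0, 0],
    [0, 0, 0],
    [0, 0, 0],
    [0, 0, 0],
    [0, 0, 0],
    [0, 0, 0],
    [0, 0, 0],
    [0, 0, 0],
    [0, 0, 0],
    [0, 0, 0],
  ],
  rotation=[
    [0, 0, -0.1],
    [0, 0, -0.2],
    [0, 0, -0.3],
    [0, 0, -0.4],
    [0, 0, -0.5],
    [0, 0, -0.6],
    [0, 0, -0.7],
    [0, 0, -0.8],
    [0, 0, -0.9],
    [0, 0, -1.0],
  ],
  gripper=[-0.08, -0.08, -0.08, -0.08, -0.08, -0.08, -0.08, -0.08, -0.08, -0.08],
)

```text
time_s: 3.42
eef_pos: [487.0, 232.6, 34.0]
ee_rot: [0.0, -0.152, 0.988, 0.0]
force: [1.0, 0.2, -0.5]
grip_width: 0.539
grip_force: 0.2
```

```bash
python3 -c "
from h import *
go(486,232,33,162)"
```

```text
t 3.42 pos [487.  232.6  34. ] phi 107.5 q6 -94.0 F [ 1.04  0.23 -0.52] T [-0.019  0.066 -0.027] tau6 1.055 w 45.9
shift [ 0.0012 -0.0003  0.001 ] rotz -0.951
```

Request:
play_rows(
  translation=[
    [0, 0, 0],
    [0, 0, 0],
    [0, 0, 0],
    [0, 0, 0],
    [0, 0, 0],
    [0, 0, 0],
    [0, 0, 0],
    [0, 0, 0],
  ],
  rotation=[
    [0, 0, -0.12],
    [0, 0, -0.24],
    [0, 0, -0.36],
    [0, 0, -0.48],
    [0, 0, -0.6],
    [0, 0, -0.72],
    [0, 0, -0.84],
    [0, 0, -0.96],
  ],
  gripper=[-0.08, -0.08, -0.08, -0.08, -0.08, -0.08, -0.08, -0.08],
)

```text
time_s: 4.42
eef_pos: [487.1, 232.5, 34.0]
ee_rot: [0.001, -0.592, 0.806, -0.0]
force: [-0.2, -0.4, -1.1]
grip_width: 0.543
grip_force: 0.1
```

```bash
python3 -c "
from h import *
go(486,232,120,162);go(486,232,120,157)"
```

```text
t 4.42 pos [487.1 232.5  34. ] phi 162.5 q6 -149.0 F [-0.24 -0.43 -1.07] T [-0.077  0.058  0.008] tau6 1.268 w 46.1
shift [ 0.0008  0.0008 -0.086 ] rotz 0.009
t 4.42 pos [487.1 232.5  34. ] phi 162.5 q6 -149.0 F [-0.24 -0.43 -1.07] T [-0.077  0.058  0.008] tau6 1.268 w 46.1
shift [ 0.0008  0.0008 -0.086 ] rotz 0.097
```

Request:
play_rows(
  translation=[
    [0, 0, -0.005],
    [0, 0, -0.03],
    [0, 0, -0.07],
    [0, 0, -0.086],
    [0, 0, -0.086],
  ],
  rotation=[
    [0, 0, 0.08],
    [0, 0, 0.11],
    [0, 0, 0.11],
    [0, 0, 0.11],
    [0, 0, 0.11],
  ],
  gripper=[-0.08, -0.08, -0.08, -0.08, -0.08],
)

```text
time_s: 5.05
eef_pos: [487.1, 232.6, 120.0]
ee_rot: [0.001, -0.545, 0.839, -0.0]
force: [0.2, -0.8, -0.7]
grip_width: 0.54
grip_force: 0.0
```

```bash
python3 -c "
from h import *
go(513,121,33,156)"
```

```text
t 5.05 pos [487.1 232.6 120. ] phi 156.0 q6 -143.0 F [ 0.16 -0.79 -0.7 ] T [-0.019 -0.019 -0.014] tau6 -0.0 w 45.9
shift [ 0.0915 -0.0689  0.087 ] rotz 0.0
```

Request:
play_rows(
  translation=[
    [0.03, -0.023, 0],
    [0.06, -0.046, 0],
    [0.0915, -0.069, 0],
    [0.0915, -0.069, 0],
    [0.0915, -0.069, 0.03],
    [0.0915, -0.069, 0.06],
    [0.0915, -0.069, 0.078],
    [0.0915, -0.069, 0.087],
    [0.0915, -0.069, 0.087],
  ],
  rotation=[
    [0, 0, 0],
    [0, 0, 0],
    [0, 0, 0],
    [0, 0, 0],
    [0, 0, 0],
    [0, 0, 0],
    [0, 0, 0],
    [0, 0, 0],
    [0, 0, 0],
  ],
  gripper=[-0.08, -0.08, -0.08, -0.08, -0.08, -0.08, -0.08, -0.08, -0.08],
)

```text
time_s: 6.18
eef_pos: [512.2, 121.3, 31.7]
ee_rot: [-0.001, -0.545, 0.838, 0.0]
force: [0.1, 0.3, -0.1]
grip_width: 0.54
grip_force: 0.0
```

```bash
python3 -c "
from h import *
go(513,121,33,44)"
```

```text
t 6.17 pos [512.2 121.3  31.7] phi 156.0 q6 -155.0 F [ 0.07  0.32 -0.09] T [ 0.055 -0.066  0.007] tau6 0.006 w 45.9
shift [-0.0001 -0.0009 -0.0013] rotz 1.956
```

Request:
play_rows(
  translation=[
    [0, 0, 0],
    [0, 0, 0],
    [0, 0, 0],
    [0, 0, 0],
    [0, 0, 0],
    [0, 0, 0],
    [0, 0, 0],
    [0, 0, 0],
    [0, 0, 0],
    [0, 0, 0],
  ],
  rotation=[
    [0, 0, 0.1],
    [0, 0, 0.2],
    [0, 0, 0.3],
    [0, 0, 0.4],
    [0, 0, 0.5],
    [0, 0, 0.6],
    [0, 0, 0.7],
    [0, 0, 0.8],
    [0, 0, 0.9],
    [0, 0, 1.0],
  ],
  gripper=[-0.08, -0.08, -0.08, -0.08, -0.08, -0.08, -0.08, -0.08, -0.08, -0.08],
)

```text
time_s: 7.42
eef_pos: [512.6, 121.0, 33.0]
ee_rot: [0.0, -0.075, 0.997, -0.0]
force: [-1.9, -0.4, 1.0]
grip_width: 0.543
grip_force: 1.5
```

```bash
python3 -c "
from h import *
go(513,121,33,44)"
```

```text
t 7.42 pos [512.6 121.   33. ] phi 98.6 q6 -98.0 F [-1.87 -0.35  1.02] T [-0.076  0.201  0.03 ] tau6 -0.971 w 46.2
shift [-0.0004 -0.0001  0.    ] rotz 0.952
```

Request:
play_rows(
  translation=[
    [0, 0, 0],
    [0, 0, 0],
    [0, 0, 0],
    [0, 0, 0],
    [0, 0, 0],
    [0, 0, 0],
    [0, 0, 0],
    [0, 0, 0],
  ],
  rotation=[
    [0, 0, 0.12],
    [0, 0, 0.24],
    [0, 0, 0.36],
    [0, 0, 0.48],
    [0, 0, 0.6],
    [0, 0, 0.72],
    [0, 0, 0.84],
    [0, 0, 0.96],
  ],
  gripper=[-0.08, -0.08, -0.08, -0.08, -0.08, -0.08, -0.08, -0.08],
)

```text
time_s: 8.43
eef_pos: [512.7, 121.0, 33.0]
ee_rot: [0.0, 0.395, 0.919, 0.0]
force: [-1.5, -1.4, 0.4]
grip_width: 0.537
grip_force: 1.6
```

```bash
python3 -c "
from h import *
go(513,121,33,44)"
```

```text
t 8.43 pos [512.7 121.   33. ] phi 43.5 q6 -43.0 F [-1.51 -1.44  0.43] T [-0.109  0.164  0.057] tau6 -1.183 w 45.6
shift [-0.0002  0.0002  0.    ] rotz -0.009
```

Request:
play_rows(
  translation=[
    [0, 0, -0.005],
    [0, 0, -0.03],
    [0, 0, -0.07],
    [0, 0, -0.086],
    [0, 0, -0.086],
  ],
  rotation=[
    [0, 0, -0.08],
    [0, 0, -0.11],
    [0, 0, -0.11],
    [0, 0, -0.11],
    [0, 0, -0.11],
  ],
  gripper=[-0.08, -0.08, -0.08, -0.08, -0.08],
)

```text
time_s: 9.05
eef_pos: [513.0, 121.0, 119.0]
ee_rot: [0.001, 0.342, 0.94, 0.0]
force: [-0.7, 1.0, -0.6]
grip_width: 0.538
grip_force: 0.0
```

```bash
python3 -c "
from h import *
go(539.5,9.5,33,-16)"
```

```text
t 9.05 pos [513. 121. 119.] phi 50.0 q6 -50.0 F [-0.69  0.97 -0.62] T [-0.014  0.01  -0.023] tau6 0.002 w 45.7
shift [-0.0918 -0.0685  0.086 ] rotz 1.152
```

Request:
play_rows(
  translation=[
    [-0.03, -0.022, 0],
    [-0.06, -0.045, 0],
    [-0.092, -0.0685, 0],
    [-0.092, -0.0685, 0],
    [-0.092, -0.0685, 0],
    [-0.092, -0.0685, 0],
    [-0.092, -0.0685, 0],
    [-0.092, -0.0685, 0],
  ],
  rotation=[
    [0, 0, 0.17],
    [0, 0, 0.34],
    [0, 0, 0.51],
    [0, 0, 0.68],
    [0, 0, 0.85],
    [0, 0, 1.02],
    [0, 0, 1.15],
    [0, 0, 1.15],
  ],
  gripper=[-0.08, -0.08, -0.08, -0.08, -0.08, -0.08, -0.08, -0.08],
)

```text
time_s: 10.05
eef_pos: [538.5, 9.4, 116.9]
ee_rot: [-0.001, 0.798, 0.603, -0.001]
force: [-0.4, -0.4, 0.6]
grip_width: 0.541
grip_force: 0.0
```

Request:
play_rows(
  translation=[
    [0, 0, 0.03],
    [0, 0, 0.06],
    [0, 0, 0.075],
    [0, 0, 0.084],
    [0, 0, 0.086],
    [0, 0, 0.086],
  ],
  rotation=[
    [0, 0, 0],
    [0, 0, 0],
    [0, 0, 0],
    [0, 0, 0],
    [0, 0, 0],
    [0, 0, 0],
  ],
  gripper=[-0.08, -0.08, -0.08, -0.08, -0.08, -0.08],
)

```text
time_s: 10.8
eef_pos: [539.5, 9.2, 32.9]
ee_rot: [0.0, 0.798, 0.603, 0.0]
force: [0.9, -0.2, -0.0]
grip_width: 0.541
grip_force: 0.0
```

```bash
python3 -c "
from h import *
go(539.5,9.5,33,-128)"
```

```text
t 10.8 pos [539.5   9.2  32.9] phi -15.9 q6 4.0 F [ 0.91 -0.15 -0.01] T [-0.066 -0.015  0.013] tau6 -0.006 w 46.0
shift [ 0.0003 -0.0001 -0.0001] rotz 1.957
```

Request:
play_rows(
  translation=[
    [0, 0, 0],
    [0, 0, 0],
    [0, 0, 0],
    [0, 0, 0],
    [0, 0, 0],
    [0, 0, 0],
    [0, 0, 0],
    [0, 0, 0],
    [0, 0, 0],
    [0, 0, 0],
  ],
  rotation=[
    [0, 0, 0.1],
    [0, 0, 0.2],
    [0, 0, 0.3],
    [0, 0, 0.4],
    [0, 0, 0.5],
    [0, 0, 0.6],
    [0, 0, 0.7],
    [0, 0, 0.8],
    [0, 0, 0.9],
    [0, 0, 1.0],
  ],
  gripper=[-0.08, -0.08, -0.08, -0.08, -0.08, -0.08, -0.08, -0.08, -0.08, -0.08],
)

```text
time_s: 12.05
eef_pos: [539.4, 9.0, 33.0]
ee_rot: [0.0, 0.989, 0.145, 0.0]
force: [-0.9, -1.3, 0.6]
grip_width: 0.539
grip_force: 0.5
```

```bash
python3 -c "
from h import *
go(539.5,9.5,33,-128)"
```

```text
t 12.05 pos [539.4   9.   33. ] phi -73.3 q6 62.0 F [-0.92 -1.34  0.64] T [-0.182  0.042  0.013] tau6 -1.045 w 45.8
shift [ 0.0002 -0.0004  0.    ] rotz 0.954
```

Request:
play_rows(
  translation=[
    [0, 0, 0],
    [0, 0, 0],
    [0, 0, 0],
    [0, 0, 0],
    [0, 0, 0],
    [0, 0, 0],
    [0, 0, 0],
    [0, 0, 0],
  ],
  rotation=[
    [0, 0, 0.12],
    [0, 0, 0.24],
    [0, 0, 0.36],
    [0, 0, 0.48],
    [0, 0, 0.6],
    [0, 0, 0.72],
    [0, 0, 0.84],
    [0, 0, 0.96],
  ],
  gripper=[-0.08, -0.08, -0.08, -0.08, -0.08, -0.08, -0.08, -0.08],
)

```text
time_s: 13.05
eef_pos: [539.2, 9.2, 32.9]
ee_rot: [0.0, 0.944, -0.329, 0.0]
force: [-1.2, 0.8, 0.0]
grip_width: 0.543
grip_force: 0.5
```

```bash
python3 -c "
from h import *
go(539.5,9.5,33,-128)"
```

```text
t 13.05 pos [539.2   9.2  32.9] phi -128.4 q6 117.0 F [-1.2   0.76  0.01] T [-0.03   0.184 -0.01 ] tau6 -1.259 w 46.2
shift [ 0.0001 -0.0004 -0.0001] rotz -0.007
```

Request:
play_rows(
  translation=[
    [0, 0, -0.005],
    [0, 0, -0.03],
    [0, 0, -0.07],
    [0, 0, -0.12],
    [0, 0, -0.16],
    [0, 0, -0.16],
  ],
  rotation=[
    [0, 0, -0.08],
    [0, 0, -0.11],
    [0, 0, -0.11],
    [0, 0, -0.11],
    [0, 0, -0.11],
    [0, 0, -0.11],
  ],
  gripper=[-0.08, -0.08, -0.08, -0.08, -0.08, -0.08],
)

```text
time_s: 13.8
eef_pos: [540.4, 9.0, 196.0]
ee_rot: [-0.0, 0.962, -0.274, 0.004]
force: [-0.2, 0.3, -0.6]
grip_width: 0.541
grip_force: 0.0
```

```bash
python3 - <<'E'
from h import *
go(513,121,120,-140)
a=cap('top'); b=cap('side')
A=cv2.resize(a['pixels'][215:300,195:355],(600,300),interpolation=cv2.INTER_CUBIC)
B=cv2.resize(b['pixels'][215:315,160:360],(600,300),interpolation=cv2.INTER_CUBIC)
cv2.imwrite('pics/e.png',np.vstack([A,B])[:,:,::-1])
E
```

```text
t 13.8 pos [540.4   9.  196. ] phi -121.8 q6 110.0 F [-0.17  0.31 -0.56] T [-0.01  -0.019  0.075] tau6 0.002 w 46.0
shift [-0.0829 -0.0804  0.0756] rotz 0.317
```

View pics/e.png

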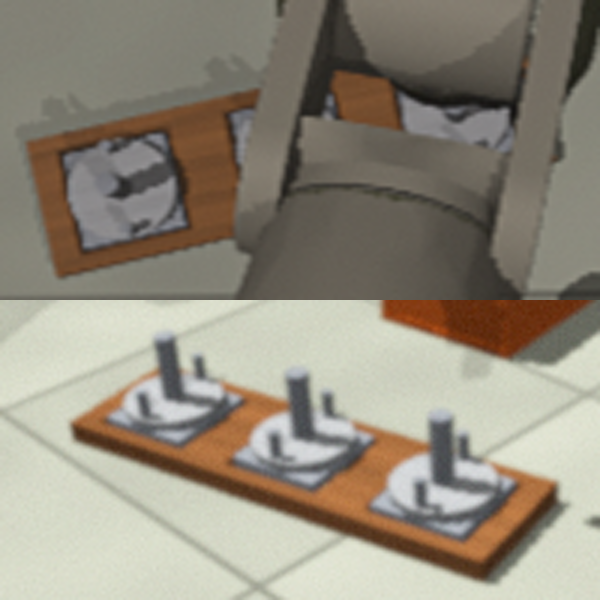

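All three discs now stand about a quarter turn round: in the lower view each pin pair lies across the rack, with spigot tops at (165,337), (297,374) and (441,415). For N1 the wrist torque, pad force and joint-6 torque (a 0.085 N·m shift, which is 3 N at 30 mm) all point the same way. So the middle swivel is the gritty one, and I go above it.

```bash
python3 - <<'E'
from h import *
go(513,120.7,120,-76)
b=cap('side')
for u,v in((165,337),(297,374),(441,415)): print(at(b,160+u/3,215+(v-300)/3,78))
E
```

```text
t 13.9 pos [538.9   9.3 192.3] phi -121.9 q6 110.0 F [-0.02  0.08 -0.59] T [-0.03  -0.047  0.001] tau6 -0.002 w 46.0
shift [-0.0809 -0.0809  0.0723] rotz -0.8
[479.8 223.8  78. ]
[507.4 113.1  78. ]
[533.7   4.6  78. ]
```

Request:
play_rows(
  translation=[
    [-0.027, -0.027, 0.0],
    [-0.054, -0.054, 0.02],
    [-0.081, -0.081, 0.04],
    [-0.081, -0.081, 0.06],
    [-0.081, -0.081, 0.072],
    [-0.081, -0.081, 0.072],
    [-0.081, -0.081, 0.072],
  ],
  rotation=[
    [0, 0, -0.16],
    [0, 0, -0.32],
    [0, 0, -0.48],
    [0, 0, -0.64],
    [0, 0, -0.8],
    [0, 0, -0.8],
    [0, 0, -0.8],
  ],
  gripper=[-0.08, -0.08, -0.08, -0.08, -0.08, -0.08, -0.08],
  force=20,
)

```text
time_s: 14.82
eef_pos: [513.1, 120.7, 120.3]
ee_rot: [-0.0, 0.993, 0.12, -0.0]
force: [0.1, 0.9, -0.1]
grip_width: 0.539
grip_force: 0.0
```

```bash
python3 - <<'E'
from h import *
go(513,120.7,52,-76)
b=cap('side')
cv2.imwrite('pics/f.png',cv2.resize(b['pixels'][170:300,190:350],(800,600) if 0 else (640,520),interpolation=cv2.INTER_CUBIC)[:,:,::-1])
print(proj(b,[513,120.7,78]),proj(b,[513,120.7,120]))
E
```

```text
t 14.82 pos [513.1 120.7 120.3] phi -76.2 q6 77.0 F [ 0.14  0.88 -0.08] T [ 0.002  0.017 -0.006] tau6 -0.021 w 45.8
shift [-0.0001 -0.      0.0683] rotz -0.004
[258.74182084 237.40007252] [256.7863841  218.58688966]
```

View pics/f.png

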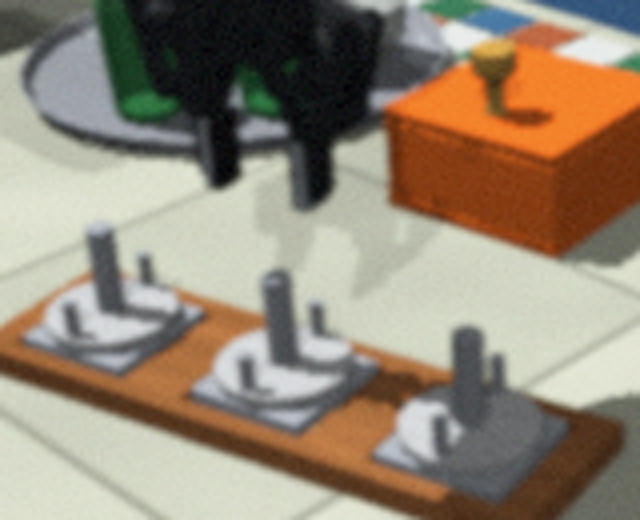

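The fingers straddle the axis, with tip midpoint at about (266,193). The spigot top is at (276,274), very near its predicted place. I descend and close in stages.

Request:
play_rows(
  translation=[
    [0, 0, 0.03],
    [0, 0, 0.05],
    [0, 0, 0.063],
    [0, 0, 0.068],
    [0, 0, 0.068],
    [0, 0, 0.068],
    [0, 0, 0.068],
  ],
  rotation=[
    [0, 0, 0],
    [0, 0, 0],
    [0, 0, 0],
    [0, 0, 0],
    [0, 0, 0],
    [0, 0, 0],
    [0, 0, 0],
  ],
  gripper=[0.3, 0.4, 0.5, 0.5, 0.5, 0.53, 0.53],
  force=20,
)

```text
time_s: 15.75
eef_pos: [513.3, 120.8, 52.8]
ee_rot: [0.0, 0.993, 0.122, 0.0]
force: [0.0, -0.4, -0.5]
grip_width: 0.237
grip_force: 0.0
```

```bash
python3 - <<'E'
from h import *
go(513,120.7,52,-76)
b=cap('side')
cv2.imwrite('pics/g.png',cv2.resize(b['pixels'][195:275,215:305],(720,640)[:2] if 0 else (630,560),interpolation=cv2.INTER_CUBIC)[:,:,::-1])
E
```

```text
t 15.75 pos [513.3 120.8  52.8] phi -76.0 q6 77.0 F [ 0.   -0.43 -0.51] T [ 0.026 -0.01  -0.02 ] tau6 0.002 w 20.2
shift [-0.0004  0.      0.0008] rotz -0.001
```

View pics/g.png

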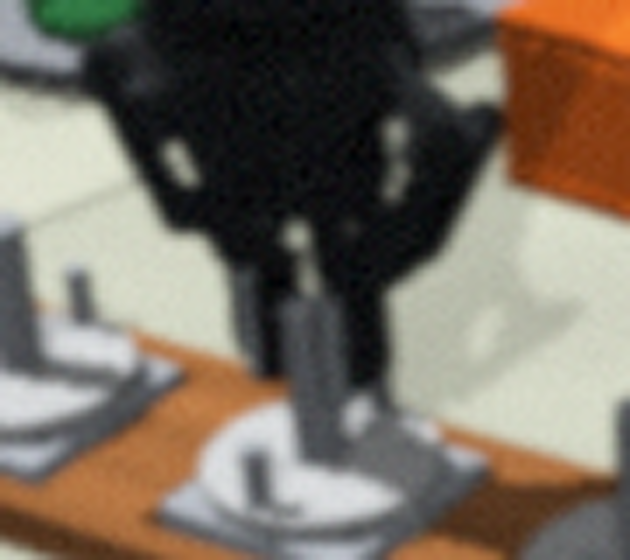

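```bash
python3 - <<'E'
from h import *
b=cap('side'); f,R,t=cam(b); print('cam',-R.T@t)
m=lambda p:((proj(b,p)-[215,195])*7).round(0)
y=np.array([-.24,.97]);x=np.array([.97,.24]);c=np.array([513.3,120.8])
for z in(28,78): print('spig',z,m([*c,z]))
for s in(10,24,-10,-24):
  for k in(-11,11): print('finger',s,k,m([*(c+s*y+k*x),55]))
print('disc c',m([*c,28]))
s=np.array([100,0]) 
print('per mm x',m([613,121,28])-m([513,121,28]),'y',m([513,221,28])-m([513,121,28]))
for p in [(513,121,16)]:
  for i in(-1,1):
    for j in(-1,1): print('foot',i,j,m([*(np.array(p[:2])+35*i*x+35*j*y),20]))
E
```

```text
cam [  39.11751442 -515.26778581  508.79807778]
spig 28 [322. 445.]
spig 78 [307. 296.]
finger 10 -11 [263. 375.]
finger 10 11 [309. 341.]
finger 24 -11 [225. 363.]
finger 24 11 [271. 330.]
finger -10 -11 [319. 391.]
finger -10 11 [364. 357.]
finger -24 -11 [359. 403.]
finger -24 11 [404. 368.]
disc c [322. 445.]
per mm x [ 246. -125.] y [-205. -112.]
foot -1 -1 [350. 558.]
foot -1 1 [155. 495.]
foot 1 -1 [488. 442.]
foot 1 1 [299. 387.]
```

Request:
play_rows(
  translation=[
    [0, 0, 0],
    [0, 0, 0],
    [0, 0, 0],
  ],
  rotation=[
    [0, 0, 0],
    [0, 0, 0],
    [0, 0, 0],
  ],
  gripper=[0.56, 0.58, 0.58],
  force=20,
)

```text
time_s: 16.23
eef_pos: [513.1, 120.8, 52.3]
ee_rot: [-0.0, 0.993, 0.122, -0.0]
force: [-0.3, -0.4, 0.2]
grip_width: 0.203
grip_force: 0.0
```

Request:
play_rows(
  translation=[
    [0, 0, 0],
    [0, 0, 0],
    [0, 0, 0],
  ],
  rotation=[
    [0, 0, 0],
    [0, 0, 0],
    [0, 0, 0],
  ],
  gripper=[0.59, 0.6, 0.6],
  force=20,
)

```text
time_s: 16.6
eef_pos: [513.1, 120.8, 52.3]
ee_rot: [0.0, 0.993, 0.122, -0.0]
force: [0.2, -0.5, -1.3]
grip_width: 0.196
grip_force: 0.0
```

Request:
play_rows(
  translation=[
    [0, 0, 0],
    [0, 0, 0],
    [0, 0, 0],
  ],
  rotation=[
    [0, 0, 0],
    [0, 0, 0],
    [0, 0, 0],
  ],
  gripper=[0.61, 0.63, 0.65],
  force=20,
)

```text
time_s: 16.98
eef_pos: [513.0, 120.9, 52.3]
ee_rot: [-0.0, 0.993, 0.122, -0.0]
force: [-0.4, 1.5, 1.4]
grip_width: 0.179
grip_force: 16.8
```

Request:
play_rows(
  translation=[
    [0, 0, 0],
    [0, 0, 0],
    [0, 0, 0],
    [0, 0, -0.003],
    [0, 0, -0.008],
    [0, 0, -0.014],
    [0, 0, -0.02],
  ],
  rotation=[
    [0, 0, 0],
    [0, 0, 0],
    [0, 0, 0],
    [0, 0, 0],
    [0, 0, 0],
    [0, 0, 0],
    [0, 0, 0],
  ],
  gripper=[0.8, 0.8, 0.8, 0.8, 0.8, 0.8, 0.8],
  force=50,
)

```text
time_s: 17.85
eef_pos: [513.1, 120.7, 72.7]
ee_rot: [0.0, 0.993, 0.122, -0.0]
force: [0.6, 0.6, -4.5]
grip_width: 0.168
grip_force: 48.7
```

Request:
play_rows(
  translation=[
    [0, 0, -0.02],
    [0, 0, -0.045],
    [0, 0, -0.07],
    [0, 0, -0.085],
    [0, 0, -0.085],
  ],
  rotation=[
    [0, 0, 0],
    [0, 0, 0],
    [0, 0, 0],
    [0, 0, 0],
    [0, 0, 0],
  ],
  gripper=[0.8, 0.8, 0.8, 0.8, 0.8],
)

```text
time_s: 18.48
eef_pos: [513.4, 120.8, 158.0]
ee_rot: [0.0, 0.993, 0.122, 0.001]
force: [-0.3, 0.3, -6.9]
grip_width: 0.167
grip_force: 48.9
```

```bash
python3 -c "
from h import *
go(554,-265,156,-85)"
```

```text
t 18.48 pos [513.4 120.8 158. ] phi -76.0 q6 77.0 F [-0.33  0.3  -6.87] T [-0.033  0.023  0.005] tau6 -0.0 w 14.2
shift [-0.0538  0.3842  0.002 ] rotz 0.157
```

Request:
play_rows(
  translation=[
    [-0.004, 0.03, 0],
    [-0.011, 0.08, 0],
    [-0.018, 0.13, 0],
    [-0.025, 0.18, 0],
    [-0.032, 0.23, 0],
    [-0.039, 0.28, 0],
    [-0.046, 0.33, 0],
    [-0.051, 0.365, 0],
    [-0.054, 0.384, 0],
    [-0.054, 0.384, 0],
  ],
  rotation=[
    [0, 0, 0.01],
    [0, 0, 0.03],
    [0, 0, 0.05],
    [0, 0, 0.07],
    [0, 0, 0.09],
    [0, 0, 0.11],
    [0, 0, 0.13],
    [0, 0, 0.145],
    [0, 0, 0.157],
    [0, 0, 0.157],
  ],
  gripper=[0.8, 0.8, 0.8, 0.8, 0.8, 0.8, 0.8, 0.8, 0.8, 0.8],
)

```text
time_s: 19.73
eef_pos: [553.0, -265.3, 156.2]
ee_rot: [-0.001, 0.999, 0.043, -0.001]
force: [0.7, 0.1, -5.6]
grip_width: 0.163
grip_force: 49.3
```

```bash
python3 - <<'E'
from h import *
go(554,-265,54.5,-85)
b=cap('side')
cv2.imwrite('pics/i.png',cv2.resize(b['pixels'][180:400,340:560],(600,600),interpolation=cv2.INTER_CUBIC)[:,:,::-1])
x=np.array([.996,.087]);y=np.array([-.087,.996])
for i in(-1,1):
  for j in(-1,1): print('rim',i,j,((proj(b,[*(np.array([554,-265])+65*i*x+65*j*y),60])-[340,180])*600/220).round(0))
  
E
```

```text
t 19.73 pos [ 553.  -265.3  156.2] phi -85.1 q6 49.0 F [ 0.68  0.13 -5.61] T [ 0.034 -0.029 -0.019] tau6 -0.066 w 13.9
shift [ 1.100e-03 -1.000e-04  1.017e-01] rotz -0.002
rim -1 -1 [329. 489.]
rim -1 1 [111. 389.]
rim 1 -1 [422. 361.]
rim 1 1 [220. 284.]
```

View pics/i.png

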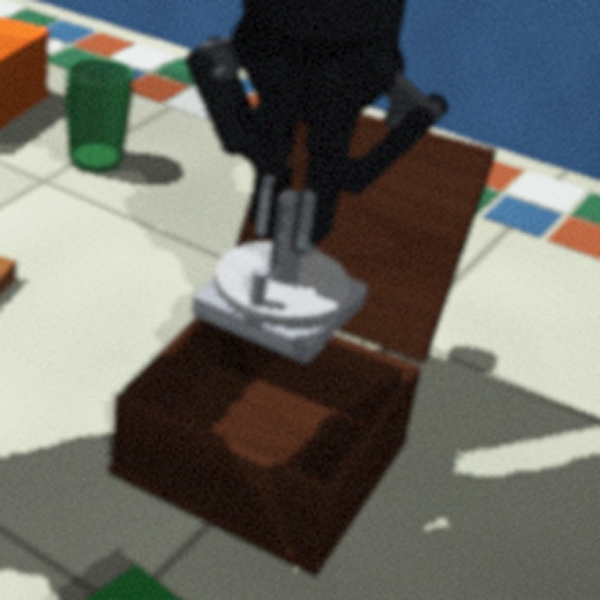

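The gritty swivel hangs upright over the wooden box. The rim corners seen at (418,367) and (117,400) agree with my estimate within a few mm. I lower it.

Request:
play_rows(
  translation=[
    [0.001, 0, 0.025],
    [0.001, 0, 0.05],
    [0.001, 0, 0.072],
    [0.001, 0, 0.088],
    [0.001, 0, 0.095],
    [0.001, 0, 0.098],
    [0.001, 0, 0.0995],
    [0.001, 0, 0.1005],
    [0.001, 0, 0.1005],
  ],
  rotation=[
    [0, 0, 0],
    [0, 0, 0],
    [0, 0, 0],
    [0, 0, 0],
    [0, 0, 0],
    [0, 0, 0],
    [0, 0, 0],
    [0, 0, 0],
    [0, 0, 0],
  ],
  gripper=[0.8, 0.8, 0.8, 0.8, 0.8, 0.8, 0.8, 0.8, 0.8],
)

```text
time_s: 20.9
eef_pos: [554.4, -264.9, 57.0]
ee_rot: [0.0, 0.999, 0.043, 0.0]
force: [-0.5, 1.0, -4.2]
grip_width: 0.165
grip_force: 49.4
```

Request:
play_rows(
  translation=[
    [0, 0, 0.001],
    [0, 0, 0.0015],
    [0, 0, 0.002],
    [0, 0, 0.0025],
    [0, 0, 0.0025],
  ],
  rotation=[
    [0, 0, 0],
    [0, 0, 0],
    [0, 0, 0],
    [0, 0, 0],
    [0, 0, 0],
  ],
  gripper=[0.8, 0.8, 0.8, 0.8, 0.8],
)

```text
time_s: 21.52
eef_pos: [554.4, -264.8, 54.5]
ee_rot: [0.0, 0.999, 0.043, 0.0]
force: [-1.1, 0.6, -3.7]
grip_width: 0.17
grip_force: 49.7
```

Request:
play_rows(
  translation=[
    [0, 0, 0.0005],
    [0, 0, 0.001],
    [0, 0, 0.001],
  ],
  rotation=[
    [0, 0, 0],
    [0, 0, 0],
    [0, 0, 0],
  ],
  gripper=[0.8, 0.8, 0.8],
)

```text
time_s: 21.9
eef_pos: [554.5, -264.9, 54.4]
ee_rot: [0.0, 0.999, 0.043, 0.0]
force: [-4.7, 2.6, 8.6]
grip_width: 0.168
grip_force: 50.7
```

Request:
play_rows(
  translation=[
    [0, 0, 0],
    [0, 0, 0],
    [0, 0, 0],
    [0, 0, 0],
    [0, 0, -0.02],
    [0, 0, -0.06],
    [0, 0, -0.12],
    [0, 0, -0.17],
    [0, 0, -0.17],
    [0, 0, -0.17],
  ],
  rotation=[
    [0, 0, 0],
    [0, 0, 0],
    [0, 0, 0],
    [0, 0, 0],
    [0, 0, 0],
    [0, 0, 0],
    [0, 0, 0],
    [0, 0, 0],
    [0, 0, 0],
    [0, 0, 0],
  ],
  gripper=[0.5, 0.3, 0.2, 0.2, 0.2, 0.2, 0.2, 0.2, 0.2, 0.2],
  force=20,
)

```text
time_s: 23.15
eef_pos: [554.1, -264.6, 222.3]
ee_rot: [-0.0, 0.999, 0.043, -0.001]
force: [0.2, -0.8, -0.7]
grip_width: 0.401
grip_force: 0.0
```

```bash
python3 - <<'E'
from h import *
go(554,-265,54.5,-85)
b=cap('side')
cv2.imwrite('pics/j.png',cv2.resize(b['pixels'][180:400,170:500],(720,480),interpolation=cv2.INTER_CUBIC)[:,:,::-1])
E
```

```text
t 23.15 pos [ 554.1 -264.6  222.3] phi -85.0 q6 49.0 F [ 0.18 -0.77 -0.73] T [ 0.056 -0.006  0.002] tau6 -0.0 w 34.1
shift [1.000e-04 5.000e-04 1.678e-01] rotz -0.0
```

View pics/j.png

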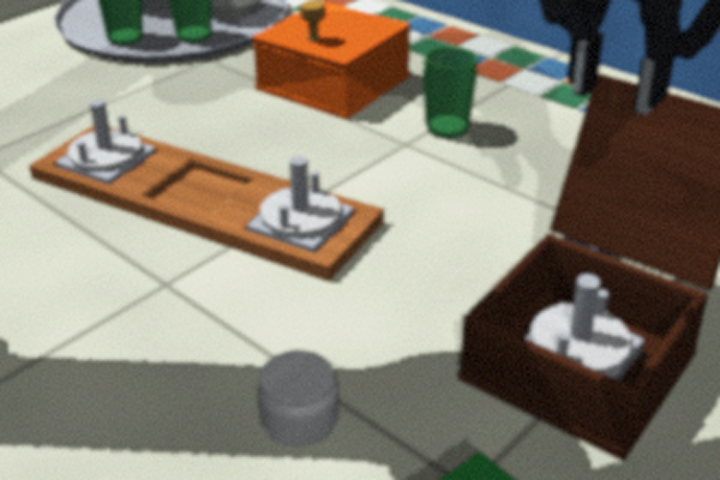

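The swivel stands upright on the box floor (spigot top near (587,282)). The two sound ones are still in the rack at (100,140) and (300,200), and nothing else has moved.

```bash
python3 -c "
from h import *
print(ctrl.finish_job())"
```

```text
the job is handed in; nothing more can be done
None
```

I turned all three discs about a quarter turn and the middle swivel dragged, so I set it upright in the wooden box and left the other two in their recesses; I've handed the job in but got no verdict back.

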